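# Check the slide boxes' hinges and send back the stiff one

## Task

Before today's slides are filed, swing the lids of the three slide boxes wide open to check that they move freely, and leave them open. Two are good: their lids fall by their own weight when let go, so leave those boxes standing where they are. One hinge is stiff, so that its lid stays wherever you let go of it: push that box, lid open, back into the open-fronted metal tray behind the row, keeping the boxes flat on the bench and the other things undisturbed.

Things in the scene. Friction and masses are not known exactly. Their poses are not given: they have to be found in the camera images.
- box_a: One of three look-alike grey slide boxes, loose, 0.5 to 0.75 kg with its slides, on rubber feet, in any of the three places. Shut: 98 mm deep (its x), 104 wide (its y), 60 high; base 44 high, lid 16. Origin: centre of the underside. Front with the thumb tab: -x side, facing the robot within 15 degrees. Hinge line: along y at x = +49 mm, z = 44 mm. The finger may push on the front of the base.
- lid_a (a joint): Lid angle of box_a: 0 shut, grows as its front rises, 1.57 upright, 2.05 the stop, leaning back. A free lid has next to no friction: 0.3 N lifts it; let go below 1.2 it drops shut, past 1.5 it drops back to the stop. The one stiff hinge takes about 1 N at the tab and holds the lid at any angle. No latch.
- tab_a (a point): Middle of the outer edge, on the underside, of the thumb tab of lid_a: a flat tongue 46 mm wide, 4 mm thick, 22 mm proud of the box's front; when shut 47 to 51 mm above the bench, open space below it. It moves with the lid, 120 mm from the hinge line.
- box_b: One of three look-alike grey slide boxes, loose, 0.5 to 0.75 kg with its slides, on rubber feet, in any of the three places. Shut: 98 mm deep (its x), 104 wide (its y), 60 high; base 44 high, lid 16. Origin: centre of the underside. Front with the thumb tab: -x side, facing the robot within 15 degrees. Hinge line: along y at x = +49 mm, z = 44 mm. The finger may push on the front of the base.
- lid_b (a joint): Lid angle of box_b: 0 shut, grows as its front rises, 1.57 upright, 2.05 the stop, leaning back. A free lid has next to no friction: 0.3 N lifts it; let go below 1.2 it drops shut, past 1.5 it drops back to the stop. The one stiff hinge takes about 1 N at the tab and holds the lid at any angle. No latch.
- tab_b (a point): Middle of the outer edge, on the underside, of the thumb tab of lid_b: a flat tongue 46 mm wide, 4 mm thick, 22 mm proud of the box's front; when shut 47 to 51 mm above the bench, open space below it. It moves with the lid, 120 mm from the hinge line.
- box_c: One of three look-alike grey slide boxes, loose, 0.5 to 0.75 kg with its slides, on rubber feet, in any of the three places. Shut: 98 mm deep (its x), 104 wide (its y), 60 high; base 44 high, lid 16. Origin: centre of the underside. Front with the thumb tab: -x side, facing the robot within 15 degrees. Hinge line: along y at x = +49 mm, z = 44 mm. The finger may push on the front of the base.
- lid_c (a joint): Lid angle of box_c: 0 shut, grows as its front rises, 1.57 upright, 2.05 the stop, leaning back. A free lid has next to no friction: 0.3 N lifts it; let go below 1.2 it drops shut, past 1.5 it drops back to the stop. The one stiff hinge takes about 1 N at the tab and holds the lid at any angle. No latch.
- tab_c (a point): Middle of the outer edge, on the underside, of the thumb tab of lid_c: a flat tongue 46 mm wide, 4 mm thick, 22 mm proud of the box's front; when shut 47 to 51 mm above the bench, open space below it. It moves with the lid, 120 mm from the hinge line.
- tray: Returns tray of folded sheet metal fixed on the bench behind the row of boxes: 165 mm deep (its x) x 620 mm wide (its y), walls 22 mm high and 3 mm thick at the back (+x) and both ends, the front (-x) quite open and level with the bench (no step). Origin: centre of its footprint, at bench height; +x points to the back wall, within about 6 degrees of the robot's x.
- marker: Marker pen, 130 mm long, 16 mm thick, lying along its x between two of the boxes; origin at the bench under its middle. Leave alone.
- oil_bottle: Small amber bottle, 26 mm in diameter, 66 mm high, standing between two of the boxes; origin under its centre. Leave alone.
- stain_jar: Square glass staining jar with a lid, 66 x 62 mm, 101 mm high, off to the left; origin under its centre. Leave alone.
- tally: Steel hand counter, 75 x 62 mm, 46 mm high, off to the right; origin under its centre. Leave alone.
Things that resemble listed ones, but are neither listed nor needed, are in the scene too. What is shaped like the box_a but green is not meant.

How it is judged:
At the end, for the whole second after the job is handed in: At rest and flat: all lids open (the two free ones at their stop, over 1.75 rad; the stiff one over 1.3); the stiff box in the tray, at most about 10 mm of it outside the front edge; the two free boxes within 50 mm of where they started (value of joint each of lid_a, lid_c above 1.75 rad and value of joint lid_b above 1.3 rad and distance of each of box_a, box_c from where it was at the start of the episode below 0.05 m and x of box_b in the frame of tray between -0.043 and 0.05 m and y of box_b in the frame of tray between -0.27 and 0.27 m and angle between each of box_a, box_b, box_c's own z axis and vertical below 0.06 rad and linear speed of each of box_a, box_b, box_c below 0.02 m/s); the robot touches nothing.
It fails at once if a slide box is lifted or tipped by more than about 20 degrees, which would spill its slides (angle between any of box_a, box_b, box_c's own z axis and vertical above 0.35 rad or height (world z) of any of box_a, box_b, box_c above 0.05 m).
It fails at once if a bystander (marker, bottle, jar, counter) is pushed more than 40 mm, or the bottle or jar knocked over (distance of any of marker, oil_bottle, stain_jar, tally from where it was at the start of the episode above 0.04 m or angle between any of oil_bottle, stain_jar's own z axis and vertical above 0.6 rad).
It also fails if it takes over 72 s, if anything falls off the work surface, if the arm or the gripper's body presses on something with over 40 N, if the wrist force passes 120 N, or if a joint passes its speed limit or range.

## Robot

A 6-joint arm with a two-finger parallel gripper is mounted at the origin on the work surface. World frame = base frame: x ahead of the robot, y to its left, z up, the work surface at z = 0. Lengths are in m, angles in rad, forces in N, time in s.
With the tool pointing down it reaches from about 0.275 to 0.725 m from the base axis. Payload 15.9 kg.
Tool frame: the origin (TCP) lies at the very end of the fingers, on their centre line; the grasp point (between the pads) lies 19 mm behind it; z points along the fingers, y is the line along which they close (so a half turn about z gives the same grasp; the last joint's range is limited). The gripper opens to 85 mm and grips with 20 to 120 N. Pads are 22 mm wide; open, the fingers measure 114 mm over their backs; the gripper's body (76 mm by 85 mm) begins 54 mm behind the grasp point. The pads swing forward as they close: fully open they stand 13 mm farther back than shut.
Start: joints at [1.114, 0.213, -0.034, 1.323, 0, 1.571], TCP at [0.221, 0.449, 0.231] pointing down, gripper open.
Joint ranges: [-2.98, 2.98], [-0.74, 1.72], [-1.14, 1.35], [-2.1, 2.04], [-1.57, 1.44], [-3.14, 3.14]. Speed limits (rad/s): [1.89, 1.89, 2.39, 2.57, 3.14, 3.14].

## Interface

Orientations are given as a unit quaternion [x, y, z, w].
In Python, from cell import robot gives the robot as it stands.
- The arm moves only by the tool send_rows, never from a script. Its argument "deltas" is a list of rows, each a list of 2 entries, a list of its own where there are three numbers: the shift along the world's x, y, z normalised to -1 to 1, where 1 is 5 cm, then the turn, a rotation vector about the world's x, y, z normalised to -1 to 1, where 1 is 0.12 rad. In form: [[[x, y, z], [rx, ry, rz]], ...]. A call has 1 to 8 rows; each row shifts and turns the commanded pose from where the row before left it; what a row does not reach is not made up. A row lasts 1/10 s, in which the tool goes at most 50 mm and 8.59 degrees, less where a joint would pass 70% of its speed; a pose out of reach is approached as far as the arm can. A call with a number of a shift or a turn outside -1 to 1 is refused whole. A call with a gripper value outside its range is refused whole. "fingers" is the gripper's target within -1 to 1 (shut at 1, half-way at 0, fully open at -1), set as the call begins (left out, the last holds). The fingers move at their own pace and stop on an object; "force" is the grip in N (left out, the last holds). Time passes only in rows, so rows that do not move let the fingers close. It gives the time, the measured TCP pose, the force, the opening and the grip force at its end, in the units of the state.
- robot.get_state(): the state, without advancing time (a new reading comes with each control period).
- robot.camera(name): name is "scene" or "top" or "wrist"; returns a dict with "pixels" (420x560x3 uint8, red, green, blue), "range_z" (420x560 float32, m along the optical axis (not along the pixel's ray), 0 where there is no reading), "K" (3x3 intrinsics, pixels), "cam_to_world" (4x4, takes a point from camera to world coordinates). Camera axes: x right, y down, z forward; pixel columns grow to the right and rows downward; lengths in m; the calibration is good to about 2 mm. A picture is of the moment at which its call begins.
- robot.close_job(): hands the job in; it is judged then, once.
The state is a dict: "time": time; "qpos": joint angles; "joint_vel": joint speeds; "joint_efforts": joint torques, N m; "eef_pos": TCP position; "eef_rot": TCP orientation; "force": force on the tool from outside, world axes, zero at the start; "torque": the same for the moment, N m; "gripper_width": opening from 0.0 (shut) to 1.0 (fully open); "grasp_force": force on a finger pad.
Only numpy, scipy, OpenCV 4.12 (cv2) and the standard library are available. Lean on these libraries where they do the work, as an engineer would, in place of code of your own. Each camera call takes 0.05 s, during which the arm holds its last target. There are 200 camera calls.

## Working session

There is one attempt and no reset: what is moved stays moved. The work goes in short steps, Python scripts to look and compute and a tool call to move; the robot and the scene stay as the last step left them, time stands still between calls to the robot, and variables do not carry over. Pictures are saved under pics/ and viewed, at most 10 in all, crops included, and the job is handed in when it is done.

Besides the shell and the picture viewer there is one more tool, called after "Call:" as name([rows], argument=value, ...), one row to a line, values as JSON. send_rows: Moves the arm, as the interface text tells. Scaled input: -1 to 1 covers 5 cm each way for a shift and 0.12 rad each way for a turn. Its arguments: {"type":"object","properties":{"deltas":{"type":"array"},"fingers":{"type":"number"},"force":{"type":"number"}},"required":["deltas"]}

```bash
ls; mkdir -p pics; cat > h.py <<'E'
import numpy as np, cv2
from cell import robot
def cloud(c):
    z=c["range_z"]; K=c["K"]; v,u=np.mgrid[:z.shape[0],:z.shape[1]]
    p=np.stack([(u-K[0,2])/K[0,0]*z,(v-K[1,2])/K[1,1]*z,z],-1)
    T=c["cam_to_world"]; return p@T[:3,:3].T+T[:3,3]
def save(c,n): cv2.imwrite(f"pics/{n}.png",c["pixels"][:,:,::-1])
E
python3 - <<'E'
from h import *
for n in ("scene","top"):
    c=robot.camera(n); save(c,n+"0"); np.savez(n+"0.npz",**c); print(n,c["cam_to_world"].round(3).tolist(),c["K"][0,0])
s=robot.get_state(); print({k:np.round(v,3).tolist() for k,v in s.items()})
E
```

```text
pics
scene [[0.405, 0.593, -0.696, 1.371], [0.914, -0.28, 0.294, -0.376], [-0.02, -0.755, -0.656, 0.888], [0.0, 0.0, 0.0, 1.0]] 435.3820482511659
top [[-0.021, -0.998, 0.062, 0.455], [-1.0, 0.021, 0.0, 0.003], [-0.002, -0.062, -0.998, 1.002], [0.0, 0.0, 0.0, 1.0]] 382.2861462234132
{'time': 0.1, 'qpos': [1.114, 0.213, -0.035, 1.324, 0.0, 1.571], 'joint_vel': [0.0, -0.003, 0.003, 0.001, 0.001, -0.0], 'joint_efforts': [-0.003, -68.725, 48.781, 0.012, -0.0, 0.0], 'eef_pos': [0.22, 0.448, 0.231], 'eef_rot': [0.226, 0.974, -0.0, -0.0], 'force': [0.414, 0.207, 0.116], 'torque': [-0.067, 0.013, 0.035], 'grasp_force': 0.0, 'gripper_width': 0.996}
```

View pics/scene0.png

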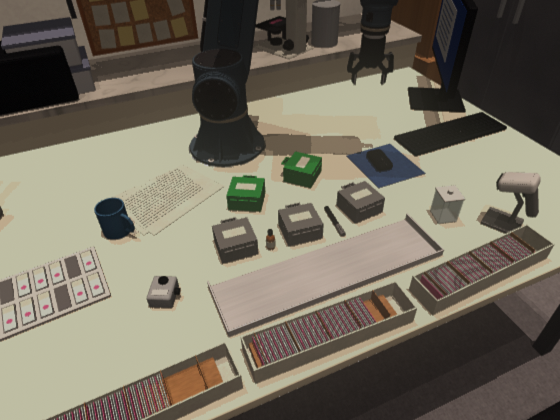

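View pics/top0.png

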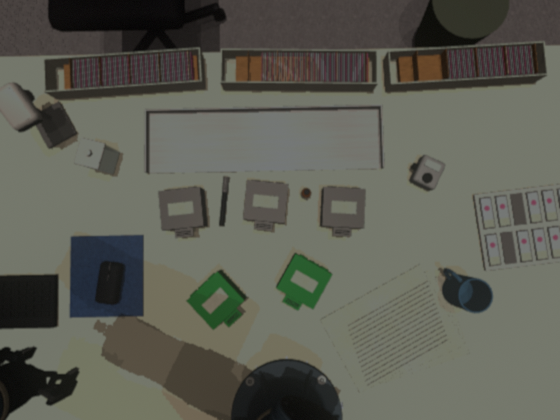

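The top view shows three grey boxes at about (182,208), (266,202) and (343,208), with tabs facing down in the image, towards the robot. The marker is at (224,200), the bottle at (306,193), the tray at (265,140), and two green decoys sit nearer the base. Next I measure them.

```bash
cat > m.py <<'E'
from h import *
c=dict(np.load("top0.npz")); P=cloud(c); z=P[...,2]
hsv=cv2.cvtColor(c["pixels"],cv2.COLOR_RGB2HSV)
print("bench z",np.median(z[230:260,230:260]))
for n,(u,v) in dict(L=(182,208),M=(266,202),R=(343,208)).items():
    w=np.zeros(z.shape,bool); w[v-34:v+38,u-33:u+33]=1
    m=(w&(z>.054)&(z<.068)).astype(np.uint8)
    k,lab,st,ce=cv2.connectedComponentsWithStats(m); i=1+np.argmax(st[1:,4])
    r=cv2.minAreaRect(P[lab==i][:,:2].astype(np.float32)*1000)
    t=P[w&(z>.040)&(z<.054)&(P[...,0]<r[0][0]/1000-.05)]
    tab=t.mean(0); d=np.array(r[0])/1000-tab[:2]
    print(n,"rect",np.round(r[0]),np.round(r[1]),round(r[2],1),"ztop",np.median(P[lab==i][:,2]).round(4),"tab",tab.round(3),len(t),"yaw from tab",np.degrees(np.arctan2(d[1],d[0])).round(1))
for n,(u,v,h) in dict(marker=(224,200,12),bottle=(306,193,8),jar=(95,153,14),tally=(428,172,14)).items():
    q=P[v-30:v+30,u-h:u+h].reshape(-1,3); q=q[q[:,2]>.008]; print(n,q.min(0).round(3),q.max(0).round(3))
w=P[95:185,135:395].reshape(-1,3); w=w[(w[:,2]>.014)&(w[:,2]<.03)]; r=cv2.minAreaRect(w[:,:2].astype(np.float32)*1000); print("tray",np.round(r[0]),np.round(r[1]),r[2],cv2.boxPoints(r).round())
E
python3 m.py
```

```text
bench z -0.00022502531784118762
L rect [525. 253.] [ 98. 105.] 4.9 ztop 0.0597 tab [0.465 0.248 0.051] 157 yaw from tab 4.4
M rect [538.  42.] [104.  98.] 83.3 ztop 0.0595 tab [0.478 0.048 0.051] 158 yaw from tab -5.3
R rect [ 520. -151.] [105.  98.] 85.6 ztop 0.0596 tab [ 0.46  -0.148  0.051] 152 yaw from tab -2.8
marker [0.455 0.003 0.008] [0.609 0.166 1.002]
bottle [ 0.455 -0.074  0.015] [0.572 0.003 1.002]
jar [0.455 0.003 0.009] [0.699 0.498 1.002]
tally [ 0.455 -0.407  0.008] [0.651 0.003 1.002]
tray [690.  45.] [620. 201.] 89.83794403076172 [[ 588. -265.]
 [ 790. -266.]
 [ 791.  354.]
 [ 590.  355.]]
```

Call:
send_rows([
  [[0.4, -0.5, -0.2], [0, 0, 0.9]],
  [[0.4, -0.5, -0.2], [0, 0, 0.9]],
  [[0.4, -0.5, -0.2], [0, 0, 0.9]],
  [[0.4, -0.5, -0.2], [0, 0, 0.9]],
  [[0.4, -0.5, -0.2], [0, 0, 0.9]],
  [[0.4, -0.5, -0.2], [0.08, -0.95, 0]],
  [[0.4, -0.5, -0.2], [0.08, -0.95, 0]],
  [[0.4, -0.5, -0.2], [0.08, -0.95, 0]],
], fingers=1, force=30)

```text
time: 0.9
eef_pos: [0.3814, 0.2475, 0.1511]
eef_rot: [-0.041, 0.984, 0.007, 0.173]
force: [1.0, -0.4, -1.1]
gripper_width: -0.003
grasp_force: 0.0
```

Call:
send_rows([
  [[0, 0, 0], [0.08, -0.95, 0]],
  [[0, 0, 0], [0.08, -0.95, 0]],
  [[0, 0, 0], [0.08, -0.95, 0]],
  [[0, 0, 0], [0.08, -0.95, 0]],
  [[0, 0, 0], [0, 0, 0]],
])

```text
time: 1.4
eef_pos: [0.3781, 0.2469, 0.1486]
eef_rot: [-0.04, 0.92, 0.015, 0.389]
force: [-0.0, -0.5, -0.7]
gripper_width: -0.005
grasp_force: 0.0
```

Call:
send_rows([
  [[0.18, 0, -0.6], [0, 0, 0]],
  [[0.18, 0, -0.6], [0, 0, 0]],
  [[0.18, 0, -0.6], [0, 0, 0]],
  [[0.18, 0, -0.6], [0, 0, 0]],
  [[0, 0, 0], [0, 0, 0]],
  [[0.25, 0.02, 0], [0, 0, 0]],
  [[0.25, 0.02, 0], [0, 0, 0]],
  [[0.25, 0.02, 0], [0, 0, 0]],
])

```text
time: 2.2
eef_pos: [0.4611, 0.2657, 0.0419]
eef_rot: [-0.035, 0.923, 0.01, 0.383]
force: [-4.9, 1.6, 1.3]
gripper_width: -0.002
grasp_force: 2.1
```

```bash
python3 - <<'E'
from h import *
c=robot.camera("wrist"); save(c,"w1"); s=robot.get_state(); print(s["time"],s["eef_pos"],s["eef_rot"],s["force"])
E
```

```text
2.25 [0.46271802 0.26619413 0.04243694] [-0.03475393  0.92266773  0.01041752  0.38388527] [0.18564982 0.74648706 2.3677347 ]
```

View pics/w1.png

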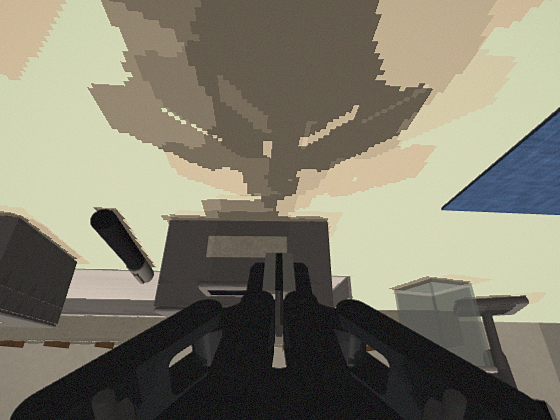

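The wrist view is inverted. The finger is at the front of the left box near (280,260), but the TCP is 13 mm high and 17 mm off in y, so I check joints and box.

```bash
sed -i 's/^c=dict.*$/import sys\nc=robot.camera("top") if len(sys.argv)>1 else dict(np.load("top0.npz")); P=cloud(c); z=P[...,2]/' m.py; python3 - <<'E'
from h import *
s=robot.get_state(); print(s["qpos"].round(3) if hasattr(s["qpos"],"round") else s["qpos"],s["joint_efforts"])
c=robot.camera("top"); P=cloud(c); cv2.imwrite("pics/t1.png",cv2.resize(c["pixels"][100:280,110:410,::-1],None,fx=2.5,fy=2.5))
E
```

```text
[ 0.81   0.142 -1.083 -0.291 -0.502  0.567] [  2.292687   -46.10993028  25.08434236  -5.6240505   -1.97912693
   0.54146122]
```

View pics/t1.png

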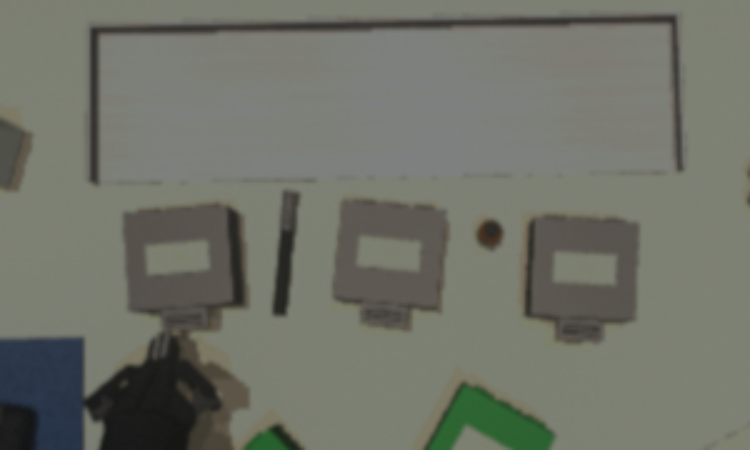

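The left box is untouched and the finger is just at the tab edge. The elbow is at its fold limit, so I back off and use less tilt.

Call:
send_rows([
  [[-0.5, 0, 0], [0, 0, 0]],
  [[-0.5, -0.2, 0.2], [0, 0, 0]],
  [[0, -0.2, 0], [-0.08, 0.95, 0]],
  [[0, 0, 0], [-0.08, 0.95, 0]],
  [[0, 0, -0.2], [0, 0, 0]],
  [[0, 0, -0.2], [0, 0, 0]],
  [[0, 0, -0.1], [0, 0, 0]],
])

```text
time: 3.0
eef_pos: [0.4107, 0.2476, 0.0268]
eef_rot: [-0.037, 0.961, 0.003, 0.276]
force: [-0.4, 0.5, 0.4]
gripper_width: -0.002
grasp_force: 0.0
```

```bash
python3 - <<'E'
from h import *
s=robot.get_state(); print(np.round(s["qpos"],3),s["eef_pos"],s["eef_rot"])
E
```

```text
[ 0.776  0.059 -0.99   0.085 -0.36   0.618] [0.41071296 0.24756673 0.02683394] [-0.03718051  0.96050004  0.00299092  0.27576862]
```

Call:
send_rows([
  [[0.43, 0.03, 0], [0, 0, 0]],
  [[0.43, 0.03, 0], [0, 0, 0]],
  [[0, 0, 0], [0, 0, 0]],
  [[0.06, 0, 0.31], [0, 0, 0]],
  [[0.06, 0, 0.31], [0, 0, 0]],
  [[0.14, 0.01, 0.29], [0, 0, 0]],
  [[0.14, 0.01, 0.29], [0, 0, 0]],
  [[0, 0, 0], [0, 0, 0]],
])

```text
time: 3.8
eef_pos: [0.4746, 0.2525, 0.0889]
eef_rot: [-0.037, 0.96, 0.004, 0.277]
force: [0.2, 0.4, -0.1]
gripper_width: -0.001
grasp_force: 0.0
```

```bash
python3 - <<'E'
from h import *
c=robot.camera("scene"); cv2.imwrite("pics/s2.png",cv2.resize(c["pixels"][130:330,190:470,::-1],None,fx=2.5,fy=2.5))
E
```

```text
(no output)
```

View pics/s2.png

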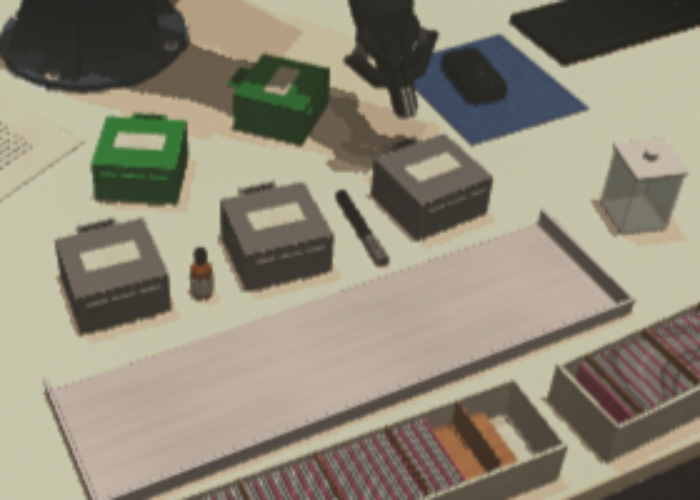

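The left lid is still shut at (430,160) in this crop. The finger has slid up in front of the tab, so the hook was too shallow. I go back, lower, and push in deeper while watching the force.

Call:
send_rows([
  [[-0.7, -0.05, 0], [0, 0, 0]],
  [[-0.7, -0.05, 0], [0, 0, 0]],
  [[0, 0, -0.6], [0, 0, 0]],
  [[0, 0, -0.65], [0, 0, 0]],
  [[0.3, 0.02, 0], [0, 0, 0]],
  [[0.3, 0.02, 0], [0, 0, 0]],
  [[0.3, 0.02, 0], [0, 0, 0]],
  [[0.14, 0.02, 0], [0, 0, 0]],
])

```text
time: 4.65
eef_pos: [0.4584, 0.2513, 0.0257]
eef_rot: [-0.037, 0.96, 0.003, 0.277]
force: [-0.1, 0.3, 0.3]
gripper_width: -0.004
grasp_force: 0.0
```

Call:
send_rows([
  [[0, 0, 0], [0, 0, 0]],
  [[0.08, 0, 0], [0, 0, 0]],
  [[0, 0, 0], [0, 0, 0]],
])

```text
time: 4.95
eef_pos: [0.4599, 0.2508, 0.0244]
eef_rot: [-0.037, 0.961, 0.003, 0.276]
force: [0.7, -0.4, 0.3]
gripper_width: 0.001
grasp_force: 0.0
```

Call:
send_rows([
  [[0.1, 0.01, 0], [0, 0, 0]],
  [[0, 0, 0.3], [0, 0, 0]],
  [[0.08, 0, 0.3], [0, 0, 0]],
  [[0.1, 0, 0.3], [0, 0, 0]],
  [[0, 0, 0], [0, 0, 0]],
])

```text
time: 5.45
eef_pos: [0.475, 0.2522, 0.0713]
eef_rot: [-0.037, 0.96, 0.004, 0.277]
force: [-0.4, -0.0, -0.1]
gripper_width: 0.002
grasp_force: 0.3
```

```bash
cat > lid.py <<'E'
from h import *
B=dict(L=(.525,.253,4.9),M=(.538,.042,-6.7),R=(.520,-.151,-4.4))
c=robot.camera("top"); P=cloud(c).reshape(-1,3)
print(robot.get_state()["eef_pos"].round(4))
for n,(x,y,a) in B.items():
    a=np.radians(a); d=P[:,:2]-[x,y]; u=d@[np.cos(a),np.sin(a)]; v=d@[-np.sin(a),np.cos(a)]
    # height profile along box depth, at sides of the lid (|v| 30..46)
    print(n,[(int(1000*q),int(1000*np.median(P[k,2]))) for q in np.arange(-.045,.13,.012) if (k:=(abs(v)>.03)&(abs(v)<.046)&(abs(u-q)<.005)).any()])
E
python3 lid.py
```

```text
[0.4742 0.2518 0.07  ]
L [(-45, 0), (-33, 42), (-21, 89), (-9, 85), (2, 81), (14, 78), (26, 73), (38, 68), (50, 64), (62, 60), (74, 0), (86, 0), (98, 0), (110, 0), (122, 1)]
M [(-45, 58), (-33, 59), (-21, 59), (-9, 59), (2, 59), (14, 59), (26, 59), (38, 59), (50, 58), (62, 0), (74, 0), (86, 0), (98, 0), (110, 0), (122, 0)]
R [(-45, 59), (-33, 59), (-21, 60), (-9, 60), (2, 59), (14, 59), (26, 59), (38, 59), (50, 57), (62, -1), (74, -1), (86, -1), (98, 0), (110, 0), (122, 0)]
```

Call:
send_rows([
  [[0.09, 0.01, 0.2], [0, 0, 0]],
  [[0.09, 0.01, 0.2], [0, 0, 0]],
  [[0.19, 0.02, 0.25], [0, 0, 0]],
  [[0.19, 0.02, 0.25], [0, 0, 0]],
  [[0.25, 0.02, 0.19], [0, 0, 0]],
  [[0.25, 0.02, 0.19], [0, 0, 0]],
  [[0, 0, 0], [0, 0, 0]],
])

```text
time: 6.2
eef_pos: [0.5283, 0.2568, 0.1344]
eef_rot: [-0.037, 0.96, 0.003, 0.277]
force: [0.9, 0.2, -0.7]
gripper_width: -0.005
grasp_force: 0.1
```

```bash
python3 lid.py | head -2
```

```text
[0.527  0.2563 0.1333]
L [(-45, 214), (-33, 200), (-21, 189), (-9, 33), (2, 28), (14, 128), (26, 132), (38, 114), (50, 97), (62, 76), (74, 58), (86, 0), (98, 0), (110, 0), (122, 0)]
```

Call:
send_rows([
  [[0.29, 0.02, 0.12], [0, 0, 0]],
  [[0.29, 0.02, 0.12], [0, 0, 0]],
  [[0.34, 0.03, 0.04], [0, 0, 0]],
  [[0.34, 0.03, 0.02], [0, 0, 0]],
  [[0, 0, 0], [0, 0, 0]],
])

```text
time: 6.75
eef_pos: [0.5902, 0.2612, 0.1474]
eef_rot: [-0.037, 0.961, 0.003, 0.275]
force: [-0.3, -0.9, 0.1]
gripper_width: -0.002
grasp_force: 0.0
```

```bash
python3 lid.py | head -2
```

```text
[0.5892 0.261  0.1471]
L [(-45, 325), (-33, 311), (-21, 42), (-9, 39), (2, 230), (14, 230), (26, 214), (38, 204), (50, 33), (62, 45), (74, 51), (86, 103), (98, 136), (110, 0), (122, 0)]
```

Call:
send_rows([
  [[-0.9, 0, 0.2], [0, 0, 0]],
  [[-0.9, 0, 0.2], [0, 0, 0]],
  [[-0.9, 0, 0.2], [0, 0, 0]],
  [[-0.18, -0.82, -0.2], [0, 0, -0.85]],
  [[-0.18, -0.82, -0.2], [0, 0, -0.85]],
  [[-0.18, -0.82, -0.4], [0, 0, 0]],
  [[-0.18, -0.82, -0.4], [0, 0, 0]],
  [[-0.18, -0.82, -0.4], [0, 0, 0]],
])

```text
time: 7.6
eef_pos: [0.4076, 0.0553, 0.0967]
eef_rot: [0.06, 0.959, -0.025, 0.274]
force: [0.8, 0.1, -0.4]
gripper_width: 0.001
grasp_force: 0.0
```

Call:
send_rows([
  [[0, 0, -0.4], [0, 0, 0]],
  [[0, 0, -0.4], [0, 0, 0]],
  [[0, 0, -0.3], [0, 0, 0]],
  [[0, 0, 0], [0, 0, 0]],
])

```text
time: 8.0
eef_pos: [0.4123, 0.058, 0.0459]
eef_rot: [0.061, 0.96, -0.026, 0.271]
force: [-0.4, -0.3, -0.8]
gripper_width: 0.0
grasp_force: 0.0
```

```bash
python3 lid.py; python3 -c "
from h import *
s=robot.get_state(); print(s['qpos'].round(3),s['eef_rot'])"
```

```text
[0.4118 0.0579 0.046 ]
L [(-45, 0), (-33, 18), (-21, 34), (-9, 34), (2, 30), (14, 33), (26, 23), (38, 29), (50, 24), (62, 43), (74, 43), (86, 63), (98, 86), (110, 109), (122, 122)]
M [(-45, 58), (-33, 59), (-21, 60), (-9, 59), (2, 59), (14, 59), (26, 59), (38, 59), (50, 58), (62, 0), (74, 0), (86, 0), (98, 0), (110, 0), (122, 0)]
R [(-45, 58), (-33, 59), (-21, 59), (-9, 59), (2, 59), (14, 59), (26, 58), (38, 60), (50, 58), (62, 0), (74, 0), (86, 0), (98, 0), (110, 0), (122, 0)]
[ 0.327 -0.172 -1.135  0.11  -0.248  0.39 ] [ 0.06066665  0.96028574 -0.02641296  0.27105942]
```

Left lid now stands at its stop, so that hinge is free. The middle box needs a sideways lean because the elbow folds at its limit, so I turn the tool to reach under the tab from its left side.

Call:
send_rows([
  [[0, 0.3, 0.4], [0, 0, -0.97]],
  [[0, 0.3, 0.4], [0, 0, -0.97]],
  [[0.1, 0.3, 0.4], [0, 0, -0.97]],
  [[0.1, 0.1, 0], [0, 0, -0.97]],
  [[0.2, 0, 0], [0, 0, -0.97]],
  [[0.2, 0, 0], [0, 0, -0.97]],
  [[0.2, 0, 0], [0, 0, -0.97]],
  [[0, 0, 0], [0, 0, -0.97]],
])

```text
time: 8.85
eef_pos: [0.4521, 0.1076, 0.107]
eef_rot: [0.487, 0.83, -0.146, 0.231]
force: [0.1, 0.0, -0.4]
gripper_width: -0.0
grasp_force: 0.0
```

Call:
send_rows([
  [[0, 0, 0], [0, 0, -0.97]],
  [[0, 0, 0], [0, 0, -0.97]],
  [[0, 0, 0], [0, 0, -0.97]],
  [[0, 0, 0], [-0.82, -0.15, 0]],
  [[0, 0, 0], [-0.82, -0.15, 0]],
  [[0, 0, 0], [0, 0, 0]],
])

```text
time: 9.45
eef_pos: [0.451, 0.1081, 0.1057]
eef_rot: [0.601, 0.709, -0.246, 0.276]
force: [-0.8, -0.1, 0.1]
gripper_width: -0.002
grasp_force: 0.0
```

```bash
python3 -c "
from h import *
from scipy.spatial.transform import Rotation as R
s=robot.get_state(); print(s['qpos'].round(3),s['eef_pos'],R.from_quat(s['eef_rot']).as_matrix().round(2).tolist())
P=cloud(dict(np.load('top0.npz'))).reshape(-1,3)
for n,x0,x1,y0,y1 in (('marker',.4,.62,.105,.19),('bottle',.5,.6,-.085,-.02)):
    q=P[(P[:,2]>.01)&(P[:,0]>x0)&(P[:,0]<x1)&(P[:,1]>y0)&(P[:,1]<y1)]; print(n,q.min(0).round(3),q.max(0).round(3))
"
```

```text
[ 0.655  0.529 -0.168  1.309 -0.641  2.207] [0.45096599 0.10814275 0.10567433] [[-0.13, 0.99, 0.1], [0.72, 0.16, -0.68], [-0.69, -0.02, -0.73]]
marker [0.483 0.138 0.01 ] [0.609 0.166 0.023]
bottle [ 0.547 -0.074  0.015] [ 0.572 -0.048  0.068]
```

Call:
send_rows([
  [[0.09, -0.02, -0.43], [0, 0, 0]],
  [[0.09, -0.02, -0.43], [0, 0, 0]],
  [[0.09, -0.02, -0.43], [0, 0, 0]],
  [[0.09, -0.02, -0.43], [0, 0, 0]],
  [[0, 0, 0], [0, 0, 0]],
  [[0, -0.3, 0], [0, 0, 0]],
  [[0, -0.3, 0], [0, 0, 0]],
  [[0, -0.2, 0], [0, 0, 0]],
])

```text
time: 10.25
eef_pos: [0.4704, 0.0632, 0.0221]
eef_rot: [0.603, 0.708, -0.243, 0.275]
force: [0.8, -0.3, -1.1]
gripper_width: 0.002
grasp_force: 0.0
```

Call:
send_rows([
  [[0, -0.1, 0], [0, 0, 0]],
  [[0, 0, 0.2], [0, 0, 0]],
  [[0, 0, 0.2], [0, 0, 0]],
  [[0, 0, 0.2], [0, 0, 0]],
  [[0, 0, 0], [0, 0, 0]],
])

```text
time: 10.75
eef_pos: [0.4714, 0.0596, 0.0522]
eef_rot: [0.603, 0.708, -0.242, 0.276]
force: [0.7, 0.3, 1.0]
gripper_width: -0.0
grasp_force: 0.1
```

```bash
python3 lid.py
```

```text
[0.4712 0.0595 0.0514]
L [(-45, 492), (-33, 470), (-21, 468), (-9, 464), (2, 37), (14, 41), (26, 33), (38, 25), (50, 26), (62, 43), (74, 43), (86, 64), (98, 85), (110, 111), (122, 122)]
M [(-45, 67), (-33, 79), (-21, 77), (-9, 75), (2, 71), (14, 68), (26, 65), (38, 63), (50, 60), (62, 0), (74, 0), (86, 0), (98, 0), (110, 0), (122, 0)]
R [(-45, 58), (-33, 59), (-21, 59), (-9, 59), (2, 59), (14, 59), (26, 59), (38, 59), (50, 58), (62, 0), (74, 0), (86, -1), (98, 0), (110, 0), (122, 0)]
```

Call:
send_rows([
  [[0.14, -0.06, 0.34], [0, 0, 0]],
  [[0.14, -0.06, 0.34], [0, 0, 0]],
  [[0.18, -0.06, 0.25], [0, 0, 0]],
  [[0.18, -0.06, 0.25], [0, 0, 0]],
  [[0.24, -0.03, 0.19], [0, 0, 0]],
  [[0.24, -0.03, 0.19], [0, 0, 0]],
  [[0.28, -0.03, 0.12], [0, 0, 0]],
  [[0.28, -0.03, 0.12], [0, 0, 0]],
])

```text
time: 11.6
eef_pos: [0.5555, 0.0406, 0.141]
eef_rot: [0.603, 0.708, -0.243, 0.276]
force: [-0.8, 0.3, -0.6]
gripper_width: 0.002
grasp_force: 0.4
```

```bash
python3 lid.py
```

```text
[0.5573 0.0404 0.1418]
L [(-45, 584), (-33, 586), (-21, 584), (-9, 580), (2, 575), (14, 562), (26, 563), (38, 562), (50, 558), (62, 550), (74, 540), (86, 517), (98, 86), (110, 107), (122, 122)]
M [(-45, 44), (-33, 39), (-21, 39), (-9, 195), (2, 107), (14, 190), (26, 143), (38, 141), (50, 111), (62, 70), (74, 0), (86, 0), (98, 0), (110, 0), (122, 0)]
R [(-45, 58), (-33, 59), (-21, 59), (-9, 59), (2, 59), (14, 59), (26, 59), (38, 59), (50, 58), (62, 0), (74, 0), (86, 0), (98, 0), (110, 0), (122, 0)]
```

Call:
send_rows([
  [[0.29, -0.03, 0.04], [0, 0, 0]],
  [[0.29, -0.03, 0.02], [0, 0, 0]],
  [[0.26, -0.03, 0], [0, 0, 0]],
  [[0, 0, 0], [0, 0, 0]],
  [[-0.7, 0.1, 0], [0, 0, 0]],
  [[-0.7, 0.1, 0.2], [0, 0, 0]],
  [[-0.7, 0.1, 0.2], [0, 0, 0]],
  [[-0.7, 0.1, 0.2], [0, 0, 0]],
])

```text
time: 12.45
eef_pos: [0.4546, 0.0561, 0.1739]
eef_rot: [0.603, 0.708, -0.244, 0.276]
force: [0.1, -0.1, 1.0]
gripper_width: 0.001
grasp_force: 0.0
```

```bash
python3 lid.py
```

```text
[0.4511 0.0566 0.1752]
L [(-45, 592), (-33, 589), (-21, 585), (-9, 573), (2, 36), (14, 35), (26, 24), (38, 26), (50, 26), (62, 43), (74, 43), (86, 63), (98, 86), (110, 108), (122, 122)]
M [(-45, 36), (-33, 34), (-21, 19), (-9, 33), (2, 19), (14, 16), (26, 18), (38, 19), (50, 44), (62, 57), (74, 138), (110, 0), (122, 0)]
R [(-45, 59), (-33, 59), (-21, 59), (-9, 59), (2, 59), (14, 59), (26, 59), (38, 59), (50, 58), (62, 0), (74, 0), (86, 0), (98, 0), (110, 0), (122, 0)]
```

The middle lid stays put at about 1.75 rad, short of its stop, so the middle box is the stiff one. Now the right box, in the same way.

Call:
send_rows([
  [[0, -0.74, -0.27], [0, 0, 0]],
  [[0, -0.74, -0.27], [0, 0, 0]],
  [[0, -0.74, -0.27], [0, 0, 0]],
  [[0, -0.74, -0.27], [0, 0, 0]],
  [[0, 0, -0.5], [0, 0, 0]],
  [[0, 0, -0.5], [0, 0, 0]],
  [[0, 0, -0.5], [0, 0, 0]],
  [[0, 0, -0.45], [0, 0, 0]],
])

```text
time: 13.3
eef_pos: [0.4559, -0.0918, 0.0212]
eef_rot: [0.603, 0.708, -0.243, 0.275]
force: [0.2, -0.8, -0.4]
gripper_width: 0.002
grasp_force: 0.0
```

Call:
send_rows([
  [[0, 0, 0], [0, 0, 0]],
  [[0, -0.3, 0], [0, 0, 0]],
  [[0, -0.3, 0], [0, 0, 0]],
  [[0, -0.3, 0], [0, 0, 0]],
  [[0, 0, 0.2], [0, 0, 0]],
  [[0, 0, 0.2], [0, 0, 0]],
  [[0, 0, 0.2], [0, 0, 0]],
  [[0, 0, 0], [0, 0, 0]],
])

```text
time: 14.1
eef_pos: [0.4579, -0.1359, 0.054]
eef_rot: [0.603, 0.708, -0.242, 0.277]
force: [-0.3, -0.2, -0.5]
gripper_width: 0.005
grasp_force: 0.2
```

```bash
python3 lid.py
```

```text
[ 0.4575 -0.1359  0.0531]
L [(-45, 0), (-33, 20), (-21, 34), (-9, 35), (2, 31), (14, 35), (26, 23), (38, 27), (50, 25), (62, 44), (74, 44), (86, 63), (98, 86), (110, 111), (122, 123)]
M [(-45, 39), (-33, 30), (-21, 18), (-9, 33), (2, 23), (14, 17), (26, 17), (38, 19), (50, 44), (62, 57), (74, 137), (110, 0), (122, 0)]
R [(-45, 70), (-33, 73), (-21, 70), (-9, 68), (2, 67), (14, 65), (26, 63), (38, 60), (50, 60), (62, 0), (74, 0), (86, 0), (98, 0), (110, 0), (122, 0)]
```

Call:
send_rows([
  [[0.09, -0.06, 0.33], [0, 0, 0]],
  [[0.09, -0.06, 0.33], [0, 0, 0]],
  [[0.17, -0.05, 0.25], [0, 0, 0]],
  [[0.17, -0.05, 0.25], [0, 0, 0]],
  [[0.24, -0.02, 0.19], [0, 0, 0]],
  [[0.24, -0.02, 0.19], [0, 0, 0]],
  [[0.28, -0.02, 0.12], [0, 0, 0]],
  [[0.28, -0.02, 0.12], [0, 0, 0]],
])

```text
time: 14.95
eef_pos: [0.5352, -0.1513, 0.1412]
eef_rot: [0.602, 0.708, -0.243, 0.276]
force: [0.3, 0.3, -0.5]
gripper_width: -0.0
grasp_force: 0.0
```

```bash
python3 lid.py | tail -1
```

```text
R [(-45, 45), (-33, 190), (-21, 177), (-9, 179), (2, 44), (14, 188), (26, 177), (38, 140), (50, 124), (62, 70), (74, -1), (86, 0), (98, 0), (110, 0), (122, 0)]
```

Call:
send_rows([
  [[0.29, -0.02, 0.04], [0, 0, 0]],
  [[0.29, -0.02, 0.02], [0, 0, 0]],
  [[0.28, -0.02, 0], [0, 0, 0]],
  [[0, 0, 0], [0, 0, 0]],
  [[-0.7, 0.05, 0], [0, 0, 0]],
  [[-0.7, 0.05, 0.2], [0, 0, 0]],
  [[-0.7, 0.05, 0.2], [0, 0, 0]],
  [[-0.7, 0.05, 0.2], [0, 0, 0]],
])

```text
time: 15.8
eef_pos: [0.4352, -0.1445, 0.1738]
eef_rot: [0.602, 0.708, -0.244, 0.275]
force: [-0.0, -0.1, 1.2]
gripper_width: 0.003
grasp_force: 0.0
```

```bash
python3 lid.py; python3 - <<'E'
from h import *
c=robot.camera("scene"); cv2.imwrite("pics/s3.png",cv2.resize(c["pixels"][130:330,190:470,::-1],None,fx=2.5,fy=2.5))
E
```

```text
[ 0.4312 -0.1446  0.1748]
L [(-45, 0), (-33, 20), (-21, 35), (-9, 34), (2, 28), (14, 35), (26, 24), (38, 25), (50, 26), (62, 43), (74, 43), (86, 63), (98, 86), (110, 108), (122, 123)]
M [(-45, 36), (-33, 35), (-21, 18), (-9, 33), (2, 19), (14, 16), (26, 17), (38, 19), (50, 44), (62, 59), (74, 138), (110, 0), (122, 0)]
R [(-45, 3), (-33, 24), (-21, 18), (-9, 17), (2, 26), (14, 17), (26, 16), (38, 17), (50, 43), (62, 43), (74, 59), (86, 83), (98, 108), (110, 124), (122, 0)]
```

View pics/s3.png

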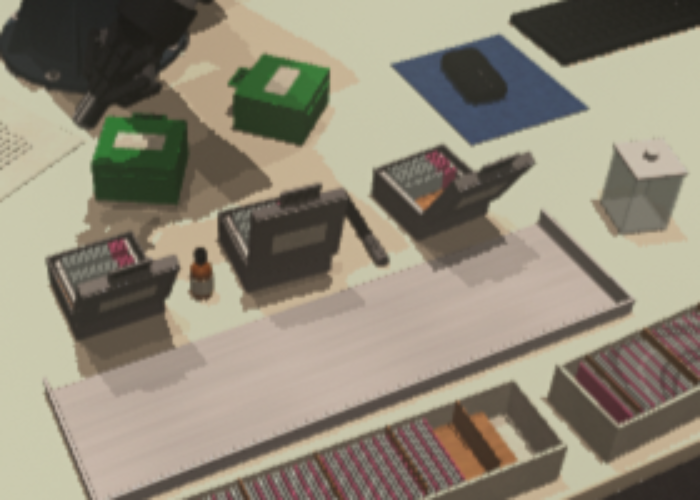

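Both outer lids, at (150,275) and (490,180), lean back at their stops. The middle one stands nearly upright at (300,230), and the marker and bottle are in place. Now I set the tool vertical, fingers half open, in front of the middle box.

Call:
send_rows([
  [[0, 0.56, 0], [0.89, 0.13, 0]],
  [[0, 0.56, 0], [0.89, 0.13, 0]],
  [[0, 0.56, 0], [0.89, 0.13, 0]],
  [[0, 0.56, 0], [0.89, 0.13, 0]],
  [[0, 0.56, 0], [0.89, 0.13, 0]],
  [[0, 0.56, 0], [0.89, 0.13, 0]],
  [[0, 0.56, 0], [0.89, 0.13, 0]],
  [[0, 0, 0], [0, 0, 1]],
], fingers=0.1)

```text
time: 16.7
eef_pos: [0.4377, 0.0526, 0.1739]
eef_rot: [0.601, 0.799, 0.002, -0.003]
force: [-0.2, -1.4, 0.3]
gripper_width: 0.446
grasp_force: 0.0
```

Call:
send_rows([
  [[0, 0, 0], [0, 0, 1]],
  [[0, 0, 0], [0, 0, 1]],
  [[0, 0, 0], [0, 0, 1]],
  [[0, 0, 0], [0, 0, 1]],
  [[0, 0, 0], [0, 0, 1]],
  [[0, 0, 0], [0, 0, 1]],
  [[0, 0, 0], [0, 0, 1]],
  [[0, 0, 0], [0, 0, 1]],
])

```text
time: 17.5
eef_pos: [0.4372, 0.0515, 0.1736]
eef_rot: [0.161, 0.987, -0.001, -0.002]
force: [0.1, -0.6, -0.1]
gripper_width: 0.451
grasp_force: 0.0
```

Call:
send_rows([
  [[0, 0, 0], [0, 0, 1]],
  [[0, 0, 0], [0, 0, 0.9]],
  [[0, 0, 0], [0, 0, 0]],
])

```text
time: 17.8
eef_pos: [0.4373, 0.0515, 0.1737]
eef_rot: [0.05, 0.999, -0.001, -0.002]
force: [0.9, 0.4, -0.9]
gripper_width: 0.442
grasp_force: 0.0
```

```bash
python3 lid.py | sed -n 3p; python3 -c "
from h import *
from scipy.spatial.transform import Rotation as R
s=robot.get_state(); print(s['time'],s['qpos'].round(3),s['eef_pos'],R.from_quat(s['eef_rot']).as_matrix().round(3).tolist(),s['gripper_width'])"
```

```text
M [(-45, 672), (-33, 657), (26, 27), (38, 18), (50, 46), (62, 58), (74, 138), (110, 0), (122, 0)]
17.85 [ 1.180e-01  1.140e-01 -2.990e-01  1.161e+00 -1.000e-03  2.220e-01] [0.43733374 0.05149865 0.17375896] [[-0.995, 0.103, -0.003], [0.103, 0.995, -0.002], [0.003, -0.002, -1.0]] 0.45165538611780676
```

Call:
send_rows([
  [[0, 0.02, -0.81], [0, 0, 0]],
  [[0, 0.02, -0.81], [0, 0, 0]],
  [[0, 0, -0.81], [0, 0, 0]],
  [[0, 0, -0.8], [0, 0, 0]],
  [[0.3, -0.03, 0], [0, 0, 0]],
  [[0.3, -0.03, 0], [0, 0, 0]],
  [[0.2, -0.02, 0], [0, 0, 0]],
  [[0.2, -0.02, 0], [0, 0, 0]],
])

```text
time: 18.65
eef_pos: [0.4875, 0.0485, 0.0124]
eef_rot: [0.052, 0.999, -0.001, -0.002]
force: [-6.3, 0.8, 1.1]
gripper_width: 0.451
grasp_force: 3.1
```

Call:
send_rows([
  [[0.24, -0.03, 0], [0, 0, 0]],
  [[0.24, -0.03, 0], [0, 0, 0]],
  [[0.24, -0.03, 0], [0, 0, 0]],
  [[0.24, -0.03, 0], [0, 0, 0]],
  [[0.24, -0.03, 0], [0, 0, 0]],
  [[0.24, -0.03, 0], [0, 0, 0]],
  [[0.24, -0.03, 0], [0, 0, 0]],
  [[0, 0, 0], [0, 0, 0]],
])

```text
time: 19.45
eef_pos: [0.5727, 0.0378, 0.0126]
eef_rot: [0.051, 0.999, -0.001, -0.001]
force: [-0.3, -0.0, 0.2]
gripper_width: 0.451
grasp_force: 0.0
```

```bash
python3 - <<'E'
from h import *
c=robot.camera("top"); cv2.imwrite("pics/t4.png",cv2.resize(c["pixels"][90:260,110:410,::-1],None,fx=2.5,fy=2.5))
E
```

```text
(no output)
```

View pics/t4.png

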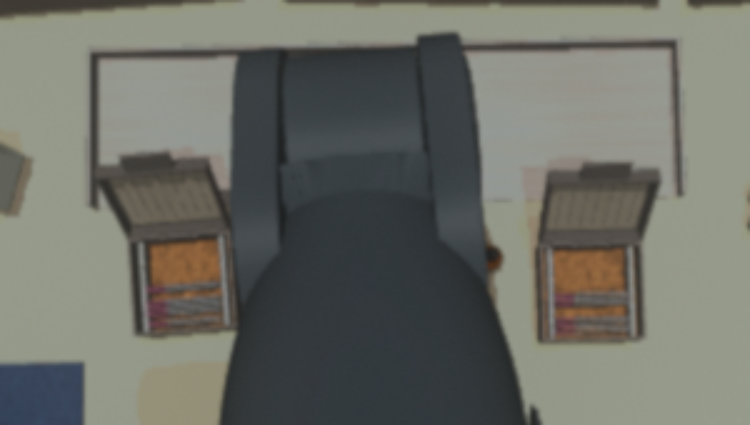

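The arm hides the middle box. The outer boxes at (185,285) and (590,290) stand open. I push the rest of the way, then back off.

Call:
send_rows([
  [[0.24, -0.02, 0], [0, 0, 0]],
  [[0.24, -0.02, 0], [0, 0, 0]],
  [[0.24, -0.02, 0], [0, 0, 0]],
  [[0.24, -0.02, 0], [0, 0, 0]],
  [[0.24, -0.02, 0], [0, 0, 0]],
  [[0.2, -0.02, 0], [0, 0, 0]],
  [[0, 0, 0], [0, 0, 0]],
])

```text
time: 20.2
eef_pos: [0.6419, 0.0319, 0.0126]
eef_rot: [0.051, 0.999, -0.001, -0.001]
force: [-0.4, -0.1, -0.2]
gripper_width: 0.451
grasp_force: 0.0
```

Call:
send_rows([
  [[-0.2, 0.02, 0], [0, 0, 0]],
  [[-0.4, 0.04, 0], [0, 0, 0]],
  [[-0.8, 0.08, 0.6], [0, 0, 0]],
  [[-0.8, 0, 0.9], [0, 0, 0]],
  [[-0.9, 0, 0.9], [0, 0, 0]],
  [[-0.9, 0, 0.9], [0, 0, 0]],
  [[-0.9, 0, 0.3], [0, 0, 0]],
  [[-0.9, 0, 0.3], [0, 0, 0]],
])

```text
time: 21.0
eef_pos: [0.376, 0.0389, 0.1814]
eef_rot: [0.051, 0.999, -0.001, -0.0]
force: [0.3, 0.5, 0.5]
gripper_width: 0.446
grasp_force: 0.0
```

```bash
python3 - <<'E'
from h import *
c=robot.camera("scene"); P=cloud(c); cv2.imwrite("pics/s5.png",cv2.resize(c["pixels"][130:340,190:470,::-1],None,fx=2.5,fy=2.5))
print(robot.get_state()["eef_pos"])
c=robot.camera("top"); P=cloud(c).reshape(-1,3)
q=P[(P[:,0]>.58)&(P[:,0]<.785)&(abs(P[:,1]-.025)<.09)&(P[:,2]>.012)&(P[:,2]<.06)]
r=cv2.minAreaRect(q[:,:2].astype(np.float32)*1000); print("base M",r)
for x in np.arange(.62,.80,.008):
    k=(abs(P[:,0]-x)<.004)&(abs(P[:,1]-.025)<.012); print(int(x*1000),int(1000*np.median(P[k,2])) if k.any() else None,end="; ")
E
```

```text
[0.3708446  0.03875737 0.18323052]
base M ((714.5774536132812, 30.923381805419922), (125.87545013427734, 128.8203582763672), 84.3527603149414)
620 0; 628 0; 636 0; 644 0; 652 28; 660 35; 668 38; 676 19; 684 38; 692 39; 700 27; 708 16; 716 16; 724 15; 732 15; 740 15; 748 37; 756 45; 764 68; 772 113; 780 None; 788 None; 796 None;
```

View pics/s5.png

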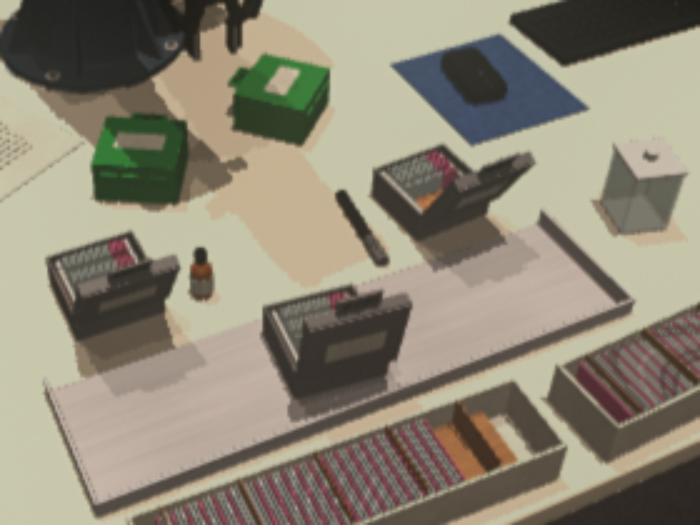

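The stiff box stands flat inside the tray at (340,340), with its front at x of about 0.65 m and its lid open. Both free lids lean at their stops, the bystanders are in place and the arm is clear.

```bash
python3 -c "
from cell import robot
print(robot.close_job())"
```

```text
the job is handed in; nothing more can be done
None
```

I handed the job in at about 21 s of the 72 s: all three lids are open, the stiff middle box is in the tray, and the two free boxes are on the bench (the left one slid about 2 cm); no verdict was returned.

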